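# Flip a cover over onto its clamping fixture

### The arm

A 6-joint arm with a two-finger parallel gripper is mounted at the origin on the work surface. World frame = base frame: x ahead of the robot, y to its left, z up, the work surface at z = 0. Lengths are in mm, angles in rad, forces in N, time in s.
With the tool pointing down it reaches from about 275 to 850 mm from the base axis. Payload 5.2 kg.
Tool frame: the origin (TCP) lies at the centre of the arm's flange, where the gripper is bolted on; the fingertips stand 173 mm ahead of it and the grasp point (between the pads) lies 155 mm ahead of it (tip_reach is the distance from the TCP to the fingertips, in mm); z points along the fingers, y is the direction in which the jaws open and shut (so a half turn about z gives the same grasp; the last joint's range is limited). The gripper opens to 85 mm and grips with 20 to 120 N. Pads are 22 mm wide; open, the fingers measure 114 mm over their backs; the gripper's body (76 mm by 85 mm) begins 54 mm behind the grasp point. The pads swing forward as they close: fully open they stand 13 mm farther back than shut.
Start: joints at [-1.38, 0.259, 1.535, -0, 1.348, -0.203], TCP at [211.056, -507.899, 404.71] pointing down, gripper open.
Joint ranges: [-3.14, 3.14], [-0.91, 2.08], [0.19, 2.58], [-1.22, 4.36], [0.22, 2.71], [-3.12, 3.12]. Speed limits (rad/s): [2.57, 2.57, 3.14, 3.14, 3.14, 3.14].

### API

Orientations are given as a unit quaternion [x, y, z, w].
In Python, from station import observe, get_image, hand_in, tip_reach gives the robot as it stands. The module is installed in compiled form; this text tells all that it offers.
- The arm moves only by the shell command python3 -m creep 'ROWS' [FORCE]. ROWS is JSON, a list that holds one entry, the list of rows, each a list of 5 numbers: the shift along the tool's x, y, z in units of 0.08 m (1.0 is 0.08 m), then the turn about the tool's z in units of 0.5 rad (1.0 is 0.5 rad), then the closure, from -1 (fully open) to 1 (shut). In form: [[[dx, dy, dz, turn, hand], ...]]. A call has 1 to 12 rows; each row shifts and turns the pose as measured when the row begins, along the tool's axes as they then stand; what a row does not reach is not made up. A row lasts 1/8 s, in which the tool goes at most 62.5 mm and 10.7 degrees, less where a joint would pass 70% of its speed; a pose out of reach is approached as far as the arm can. A call with a number of a shift or a turn outside -1 to 1 is refused whole. A call with a gripper value outside its range is refused whole. The fingers move at their own pace and stop on an object; FORCE is the grip in N (left out, the last holds). Time passes only in rows, so rows that do not move let the fingers close. It gives the time, the measured TCP pose, the force and the opening at its end, in the units of the state.
- observe(): the state, without advancing time (a new reading comes with each control period).
- get_image(name): name is "scene" or "top" or "wrist"; returns a dict with "image" (384x512x3 uint8, red, green, blue), "K" (3x3 intrinsics, pixels), "k1" (the pictures are not rectified: a ray, as slopes to the right and down, at radius r is drawn at 1 + k1 r^2 times it, then the intrinsics apply), "rvec" (rotation vector, rad) and "tvec" (3), from world to camera coordinates, as OpenCV has them; the wrist camera has in their place "mount" (4x4, takes a point from camera to tool coordinates, whose origin is the TCP and whose axes are the flange's). Camera axes: x right, y down, z forward; pixel columns grow to the right and rows downward; lengths in mm; the calibration is good to about 2 mm. A picture is of the moment at which its call begins: read the wrist's pose just before it. There is no depth.
- hand_in(): hands the job in, once; it reports no verdict.
The state is a dict: "clock": time; "joint_positions": joint angles; "qd": joint speeds; "tau": joint torques, N m; "tcp_pos": TCP position; "tool_rot": TCP orientation; "ft_force": force on the tool from outside, world axes, zero at the start; "moment": the same for the moment, N m; "opening": finger opening in mm.
Only numpy, scipy, OpenCV 4.12 (cv2) and the standard library are available. Lean on these libraries where they do the work, as an engineer would, in place of code of your own. Each camera call takes 0.05 s, during which the arm holds its last target.

### The job

The aluminium cover lies spigot-down on the bench beside the steel clamping fixture. With the fingertips, push it against the edge of the fixture's base plate until it tips up and flips over onto the plate, spigot up, then push it along the plate until its edge sits flush against the brass back stop bar. Only push: never lift the cover clear of the bench and plate, leave everything else where it is, and finish clear of the cover.

Things in the scene. Friction and masses are not known exactly. Their poses are not given: they have to be found in the camera images.
- cover: Loose cast aluminium cover, 0.17 to 0.26 kg: flange 80 (its x) x 110 (y) x 8 mm (z), origin at the flange's centre, with a spigot block 44 x 64 x 16 mm centred on its -z face; +z face flat. Starts spigot down, z up: the flange is 16 to 24 mm above the bench, an open gap under its rim, 18 mm deep along the long edges. Turned over, z points down.
- cover_corner_a (a point): Corner of the cover's flange on its -x, -y side, half-way through its thickness.
- cover_corner_b (a point): Corner of the cover's flange on its +x, -y side, half-way through its thickness.
- cover_corner_c (a point): Corner of the cover's flange on its +x, +y side, half-way through its thickness.
- cover_corner_d (a point): Corner of the cover's flange on its -x, +y side, half-way through its thickness.
- fixture: Fixed steel base plate, 22 mm thick, 185 mm long (x), 240 mm wide (y). Origin: bench level, middle of its loading edge, the upright end face that the cover is pushed against. x points over the plate to the stop bar, z up. The cover starts on the bench on the -x side, centre 75 to 130 mm from the edge, its x within 0.3 rad of the fixture's x. Bare level top up to the bar.
- fixture_edge (a point): Middle of the loading edge, at the plate's top (22 mm above the bench). With the cover's far long edge against this face, fingertips pressed on its near edge with 5 to 10 N hold by friction and bring that edge up as they rise, round an arc of 80 mm about the loading edge; beyond about 110 degrees the cover falls over by itself.
- fixture_stop (a point): Foot of the face of the brass back stop bar (12 mm high, 150 mm wide), in its middle, at the plate's top, 100 mm from the loading edge. The turned cover is home when its long edge lies on this face, its centre 40 mm before it. Behind the bar, 120 mm and more from the loading edge, stand two opened toggle clamps, 100 mm high.
- plug_gauge: Bystander: steel plug gauge standing on the bench, 22 mm diameter, 60 mm high; origin at the centre of its foot.
- fitting: Bystander: brass fitting standing at the left side of the base plate (fixture +y), 32 mm diameter, 42 mm high; origin at the centre of its foot.
- gauge: Bystander: pressure gauge lying on the bench, 62 mm diameter, 26 mm high, brass stem; origin at the centre of its underside.
- grease: Bystander: jar with yellow lid, 60 mm diameter, 75 mm high; origin at the centre of its underside.
- screwdriver: Bystander: screwdriver lying on the bench; origin underneath it, about mid-length.
- spanner: Bystander: spanner lying on the bench; origin underneath it, about mid-length.
Things that resemble listed ones, but are neither listed nor needed, are in the scene too. What is shaped like the cover but orange or pink is not meant.

How it is judged:
By the outcome, as a careful person would: the job done as asked, in the order asked, and still so for the second after the job is handed in, with the robot touching nothing.
It also fails if it takes over 51 s, if anything falls off the work surface, if the arm or the gripper's body presses on something with over 40 N, if the wrist force passes 120 N, or if a joint passes its speed limit or range.

## Working session

There is one attempt and no reset: what is moved stays moved. The work goes in short steps, Python scripts to look and compute and a shell command to move; the robot and the scene stay as the last step left them, time stands still between calls to the robot, and variables do not carry over. Pictures are saved under pics/ and viewed, and the job is handed in when it is done.

```bash
mkdir -p pics; ls; python3 - <<'E'
from station import *
import cv2
s=observe();print(s, tip_reach if not callable(tip_reach) else tip_reach())
for n in ["scene","top","wrist"]:
    g=get_image(n);cv2.imwrite(f"pics/{n}0.png",g["image"][:,:,::-1]);print({k:v for k,v in g.items() if k!="image"})
E
```

```text
pics
{'clock': 0.0, 'joint_positions': array([-1.37978663e+00,  2.59337757e-01,  1.53607880e+00,  2.85369299e-06,
        1.34801454e+00, -2.02812864e-01]), 'qd': array([ 7.18935227e-05,  8.70169047e-04,  1.57392619e-04, -1.34451547e-03,
       -5.20853825e-06,  1.18770215e-03]), 'tau': array([ 4.41055936e-04, -4.46033442e+01, -2.90568370e+01, -4.53604889e-04,
        1.19160156e-02,  1.47087957e-05]), 'tcp_pos': array([ 211.02007629, -507.67235401,  403.87895047]), 'tool_rot': array([ 9.80675183e-01,  1.95640843e-01,  6.81608918e-06, -9.19195137e-04]), 'ft_force': array([-0.32077126, -0.80259293,  0.22313149]), 'moment': array([-0.06898965,  0.02800644, -0.07090074]), 'opening': 85.65972748764071} 173.4
{'K': array([[390.5171442 ,   0.        , 259.29115015],
       [  0.        , 390.5171442 , 185.89504978],
       [  0.        ,   0.        ,   1.        ]]), 'k1': 0.030742472124569497, 'rvec': array([ 1.38727744,  2.04060169, -0.9586747 ]), 'tvec': array([ 153.43552724, -257.75521957, 1604.90142366])}
{'K': array([[446.75490082,   0.        , 250.20487418],
       [  0.        , 446.75490082, 190.8938471 ],
       [  0.        ,   0.        ,   1.        ]]), 'k1': -0.057828247823231996, 'rvec': array([ 2.14372019, -2.12211917,  0.15404667]), 'tvec': array([  31.72049056,  526.88908926, 1374.97620345])}
{'K': array([[294.46244579,   0.        , 261.38228901],
       [  0.        , 294.46244579, 186.68660832],
       [  0.        ,   0.        ,   1.        ]]), 'k1': -0.05361124256490381, 'mount': array([[-4.81092948e-04, -9.65790569e-01, -2.59322858e-01,
         6.57672120e+01],
       [ 9.99999860e-01, -4.07395165e-04, -3.37935783e-04,
         2.33329616e-01],
       [ 2.20728314e-04, -2.59322984e-01,  9.65790630e-01,
         2.95414797e+01],
       [ 0.00000000e+00,  0.00000000e+00,  0.00000000e+00,
         1.00000000e+00]])}
```

View pics/scene0.png

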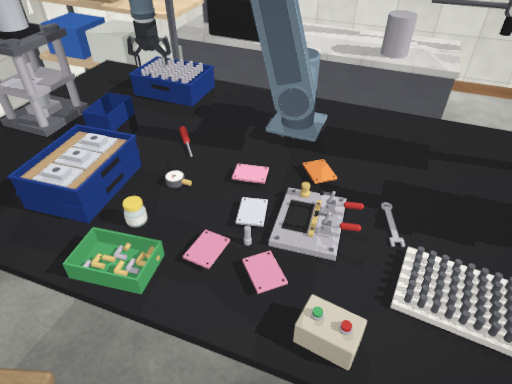

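View pics/top0.png

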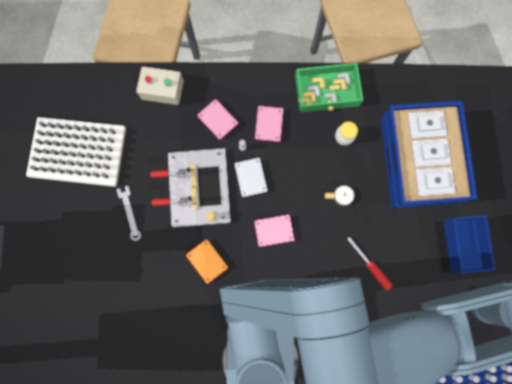

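View pics/wrist0.png

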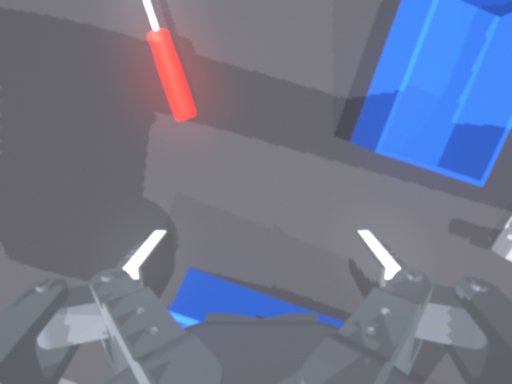

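```bash
cat > h.py <<'E'
import numpy as np, cv2
from station import *
from scipy.spatial.transform import Rotation as R
def cam(name):
    s=observe(); g=get_image(name)
    if name=="wrist":
        T=np.eye(4);T[:3,:3]=R.from_quat(s["tool_rot"]).as_matrix();T[:3,3]=s["tcp_pos"]
        M=T@g["mount"]
    else:
        Rm=cv2.Rodrigues(g["rvec"])[0];M=np.eye(4);M[:3,:3]=Rm.T;M[:3,3]=-Rm.T@g["tvec"]
    g["M"]=M; g["s"]=s; return g
def pix2w(g,uv,z):
    uv=np.array(uv,float).reshape(-1,1,2)
    d=np.array([g["k1"],0,0,0,0])
    n=cv2.undistortPoints(uv,g["K"],d).reshape(-1,2)
    r=np.c_[n,np.ones(len(n))]@g["M"][:3,:3].T; o=g["M"][:3,3]
    t=(z-o[2])/r[:,2]; return o+r*t[:,None]
def w2pix(g,P):
    Mi=np.linalg.inv(g["M"])
    return cv2.projectPoints(np.array(P,float).reshape(-1,1,3),cv2.Rodrigues(Mi[:3,:3])[0],Mi[:3,3],g["K"],np.array([g["k1"],0,0,0,0]))[0].reshape(-1,2)
def save(g,name,crop=None,f=1):
    im=g["image"][:,:,::-1]
    if crop: u0,v0,u1,v1=crop; im=im[v0:v1,u0:u1]
    cv2.imwrite("pics/"+name,cv2.resize(im,None,fx=f,fy=f,interpolation=cv2.INTER_CUBIC))
E
python3 - <<'E'
from h import *
g=cam("top");save(g,"top1.png",(150,130,290,250),5.5)
print(pix2w(g,[(252,177)],24),pix2w(g,[(229,188),(168,188)],22))
g=cam("scene");save(g,"scene1.png",(220,150,370,270),5)
E
```

```text
[[574.85068426  32.02704615  24.        ]] [[538.52444401 105.78120843  22.        ]
 [536.76118987 303.30992922  22.        ]]
```

View pics/top1.png

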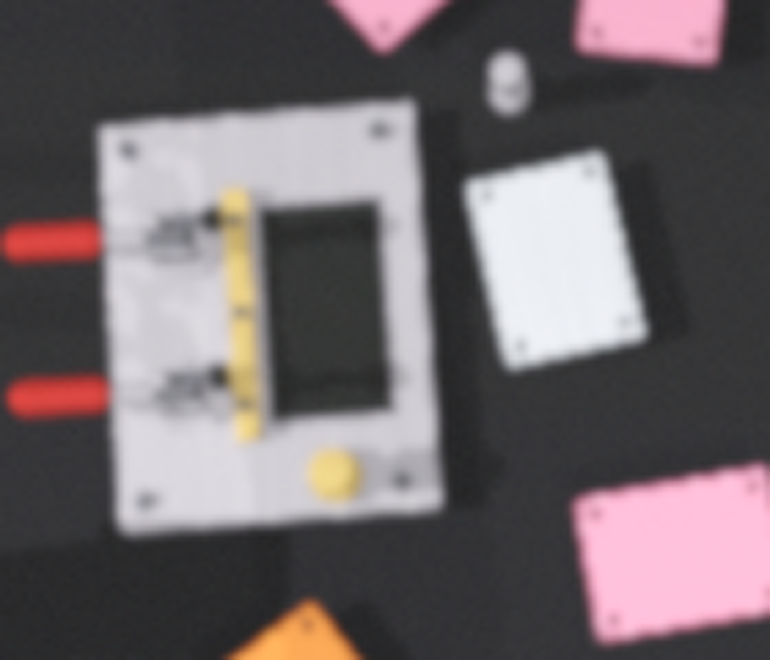

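View pics/scene1.png

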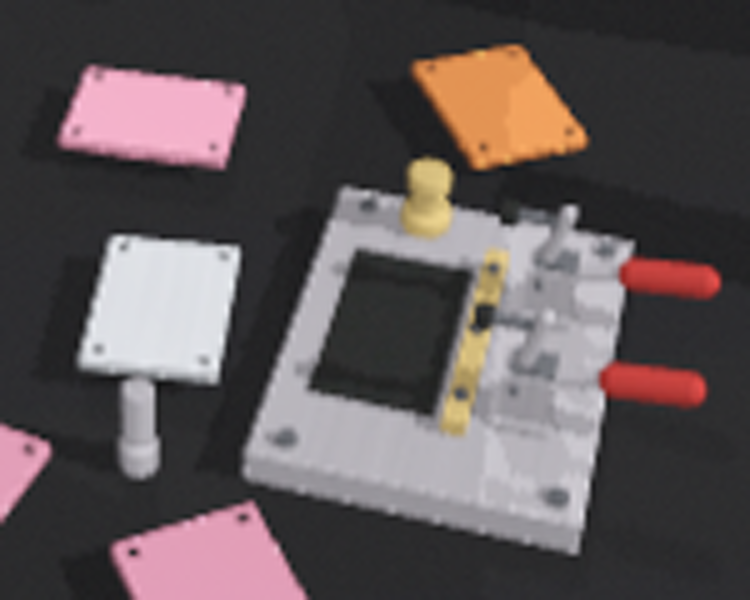

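```bash
cat > geo.py <<'E'
from h import *
E
python3 - <<'E'
from h import *
g=cam("top")
c=lambda L:np.array(L)/5.5+np.array([150,130])-0.4
C=pix2w(g,c([(465,182),(603,150),(648,338),(512,370)]),24)
F=pix2w(g,c([(414,100),(443,510),(122,533),(98,125)]),22)
S=pix2w(g,c([(252,188),(263,436)]),34)
B=pix2w(g,c([(508,103)]),2); Fi=pix2w(g,c([(335,474)]),64)
print(C.round(1),C.mean(0));print([np.linalg.norm(C[i]-C[i-1]).round(1) for i in range(4)])
print(F.round(1),[np.linalg.norm(F[i]-F[i-1]).round(1) for i in range(4)]);print(S,B,Fi)
a=lambda v:np.arctan2(v[1],v[0])
fx=(F[2]+F[3]-F[0]-F[1]);cx=C[0]+C[3]-C[1]-C[2]
fy=F[1]-F[0]; cy=C[3]-C[0]+C[2]-C[1]
print("fix x ang",a(fx),a(fy)+np.pi/2,"cov",a(cx),a(cy)+np.pi/2)
E
```

```text
[[621.6  90.5  24. ]
 [641.7   9.2  24. ]
 [529.4 -18.   24. ]
 [509.8  61.2  24. ]] [575.60827715  35.73208514  24.        ]
[np.float64(115.7), np.float64(83.7), np.float64(115.5), np.float64(81.5)]
[[671.8 121.8  22. ]
 [427.8 100.1  22. ]
 [412.4 286.3  22. ]
 [655.2 310.1  22. ]] [np.float64(189.0), np.float64(244.9), np.float64(186.8), np.float64(244.0)]
[[614.83270475 215.08170192  34.        ]
 [468.43977327 204.22142909  34.        ]] [[675.50422454  66.54801992   2.        ]] [[443.79897643 158.89964145  64.        ]]
fix x ang 1.655897948813032 -1.481972170803111 cov 1.8129872787164973 -1.3240831033616325
```

```bash
python3 -m creep '[[[0,0,0,-0.36,-0.3],[0,0,0,-0.36,-0.3],[0,0,0,-0.36,-0.3],[0,0,0,-0.36,-0.3],[0,0,0,-0.36,-0.3],[0,0,0,-0.36,-0.3],[0,0,0,-0.36,-0.3],[0,0,0,0,-0.3]]]'; python3 - <<'E'
from h import *
q=observe()["tool_rot"];X=R.from_quat(q).as_matrix();print(X.round(4),np.arctan2(X[1,0],X[0,0]))
E
```

```text
clock: 1.3
tcp_pos: [211.0, -507.6, 403.7]
tool_rot: [0.663, 0.749, 0.001, -0.001]
ft_force: [-0.5, 0.0, 0.5]
opening: 55.4
[[-1.219e-01  9.925e-01 -4.000e-04]
 [ 9.925e-01  1.219e-01  2.300e-03]
 [ 2.300e-03 -2.000e-04 -1.000e+00]] 1.6929587975058842
```

```bash
python3 -m creep '[[[0.46,0.44,0,0.07,-0.3],[0.46,0.44,0,0,-0.3],[0.46,0.44,0,0,-0.3],[0.46,0.44,0,0,-0.3],[0.46,0.44,0,0,-0.3],[0.46,0.44,0,0,-0.3],[0.46,0.44,0,0,-0.3],[0.46,0.44,0,0,-0.3],[0.46,0.44,0,0,-0.3],[0.46,0.44,0,0,-0.3],[0.46,0.44,0,0,-0.3],[0.46,0.44,0,0,-0.3]]]'; python3 - <<'E'
from h import *
g=cam("wrist");q=g["s"]["tool_rot"];X=R.from_quat(q).as_matrix();print(g["s"]["tcp_pos"],np.arctan2(X[1,0],X[0,0]));save(g,"w1.png",None,1.5)
E
```

```text
clock: 2.8
tcp_pos: [615.2, -29.6, 404.8]
tool_rot: [0.699, 0.715, 0.0, 0.002]
ft_force: [1.5, -1.8, 0.5]
opening: 55.4
[615.21798794 -29.62458133 404.844532  ] 1.5940954003962633
```

View pics/w1.png

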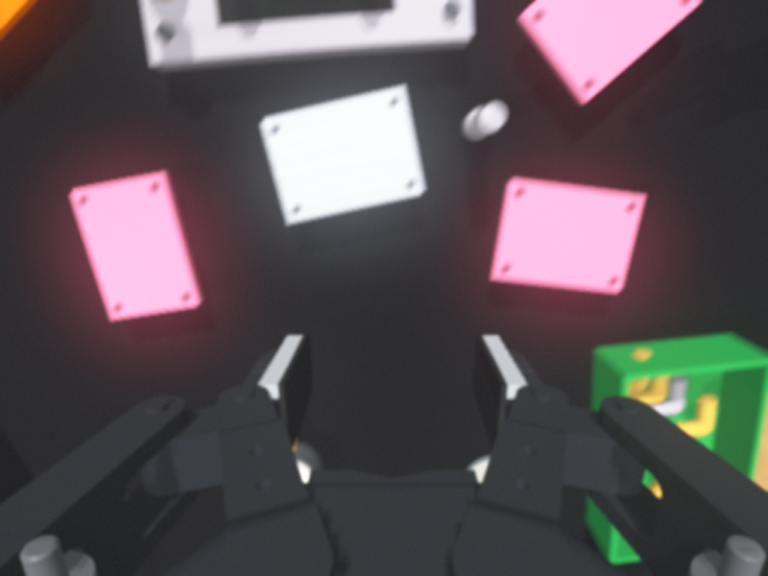

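```bash
python3 - <<'E'
from h import *
g=cam("wrist");save(g,"w2.png",(85,0,335,165),3.2)
import pickle;pickle.dump(g,open("g.pkl","wb"));print(g["s"]["tcp_pos"],g["s"]["tool_rot"])
E
```

```text
[618.06083664 -25.15336853 404.46797021] [0.69781312 0.71627234 0.00293905 0.00146397]
```

View pics/w2.png

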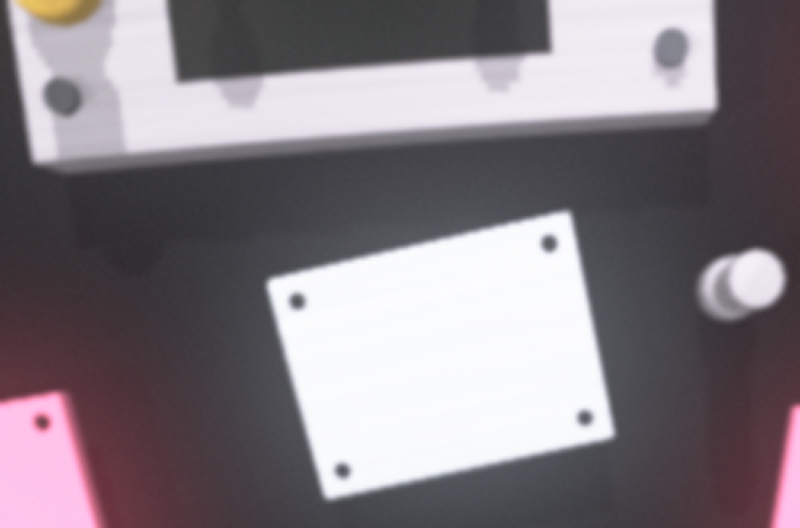

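```bash
python3 - <<'E'
from h import *
import pickle;g=pickle.load(open("g.pkl","rb"))
c=lambda L:(np.array(L)+.5)/3.2+np.array([85,0])-.5
C=pix2w(g,c([(267,281),(569,211),(614,437),(326,498)]),24)
F=pix2w(g,c([(34,163),(715,109)]),22)
P=pix2w(g,c([(755,278)]),60)
print(C,C.mean(0));print([np.linalg.norm(C[i]-C[i-1]).round(1) for i in range(4)]);print(F,np.linalg.norm(F[1]-F[0]),P)
a=lambda v:np.arctan2(v[1],v[0])
fa=a(F[1]-F[0])+np.pi/2;cx=C[0]+C[1]-C[2]-C[3];cy=C[1]+C[2]-C[0]-C[3]
X=R.from_quat(g["s"]["tool_rot"]).as_matrix()
print("fix",fa,"cov",a(cx),a(cy)+np.pi/2,"tool",a(X[:2,0]))
O=F.mean(0);fx=np.array([np.cos(fa),np.sin(fa),0]);fy=np.array([-fx[1],fx[0],0])
print("O",O)
for n,p in [("C0",C[0]),("C1",C[1]),("C2",C[2]),("C3",C[3]),("cov",C.mean(0)),("plug",P[0]),("tcp",g["s"]["tcp_pos"])]: print(n,((p-O)@fx).round(1),((p-O)@fy).round(1))
E
```

```text
[[511.97671571  61.58094344  24.        ]
 [619.12114114  87.38635286  24.        ]
 [637.82684686   9.0357261   24.        ]
 [530.51825734 -16.19563974  24.        ]] [574.86074026  35.45184567  24.        ]
[np.float64(80.0), np.float64(110.2), np.float64(80.6), np.float64(110.2)]
[[429.58032161 101.16226248  22.        ]
 [668.73415798 122.75569492  22.        ]] 240.12670359037494 [[678.94527697  64.07726612  60.        ]]
fix 1.6608431279302884 cov 1.8049886234091554 1.8044359511433392 tool 1.5969087652110212
O [549.1572398 111.9589787  22.       ]
C0 -46.8 41.6
C1 -30.8 -67.5
C2 -110.5 -79.1
C3 -126.0 30.1
cov -78.5 -18.7
plug -59.4 -125.0
tcp -142.8 -56.3
```

```bash
python3 -m creep '[[[-0.1,-0.46,0.3,-0.128,-0.3],[0,0,0.6,0,-0.3],[0,0,0.6,0,-0.3],[0,0,0.6,0,-0.3],[0,0,0.3,0,-0.3],[0,0,0,0,-0.3]]]'; cat > st.py <<'E'
from h import *
s=observe();X=R.from_quat(s["tool_rot"]).as_matrix()
fa=1.6608;O=np.array([549.16,111.96,0]);fx=np.array([np.cos(fa),np.sin(fa),0]);fy=np.array([-fx[1],fx[0],0])
d=s["tcp_pos"]-O
print("t",round(s["clock"],2),"fix xyz",np.round([d@fx,d@fy,d[2]],1),"yaw err",round(np.arctan2(X[1,0],X[0,0])-fa,4),"tilt",X[:2,2].round(4),"F",np.round([s["ft_force"]@fx,s["ft_force"]@fy,s["ft_force"][2]],1),"open",round(s["opening"],1))
E
python3 st.py
```

```text
clock: 3.65
tcp_pos: [579.0, -38.2, 208.0]
tool_rot: [0.68, 0.733, 0.001, 0.003]
ft_force: [-0.1, 0.1, 0.1]
opening: 55.7
t 3.65 fix xyz [-152.2  -16.3  208. ] yaw err -0.0155 tilt [ 0.0059 -0.0021] F [0.1 0.  0.1] open 55.7
```

```bash
python3 -m creep '[[[0,0,0.2,-0.03,-0.3],[0,0,0,0,-0.3]]]'; python3 st.py; for i in 1 ; do python3 -m creep '[[[0,0,0.1,0,-0.3],[0,0,0,0,-0.3]]]' ; done; python3 st.py;  python3 - <<'E'
from h import *
g=cam("scene");save(g,"s2.png",(200,130,360,260),5)
E
```

```text
clock: 3.9
tcp_pos: [579.7, -38.9, 192.9]
tool_rot: [0.675, 0.737, 0.002, 0.004]
ft_force: [-0.3, 0.1, -0.2]
opening: 55.6
t 3.9 fix xyz [-153.   -16.9  192.9] yaw err -0.0021 tilt [ 0.0086 -0.003 ] F [ 0.1  0.3 -0.2] open 55.6
clock: 4.15
tcp_pos: [580.5, -39.1, 186.0]
tool_rot: [0.676, 0.737, 0.003, 0.006]
ft_force: [-0.1, -0.6, 0.8]
opening: 55.7
t 4.15 fix xyz [-153.3  -17.6  186. ] yaw err -0.0027 tilt [ 0.0117 -0.0038] F [-0.5  0.1  0.8] open 55.7
```

View pics/s2.png

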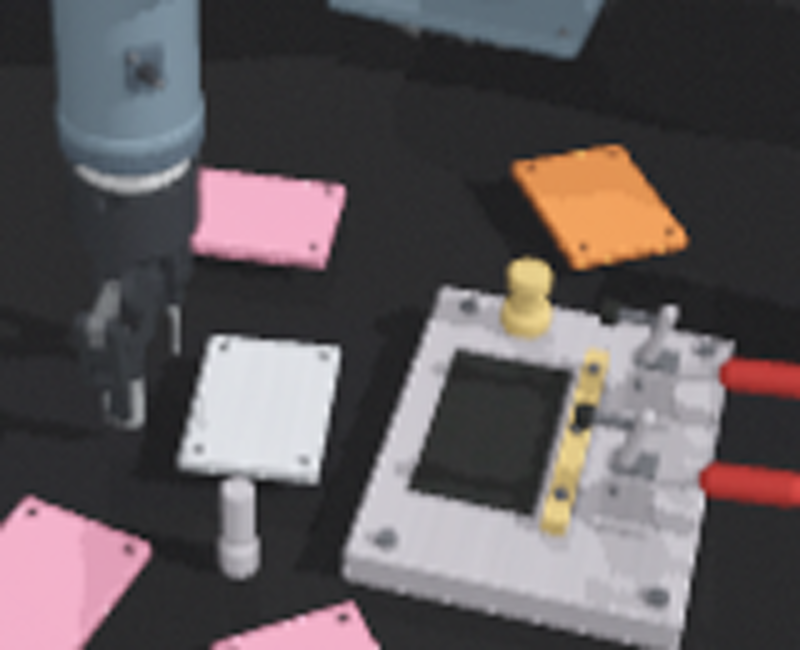

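```bash
python3 -m creep '[[[0,0,0.06,0,-0.3],[0,0,0,0,-0.3]]]'|grep -E "pos|force"; python3 st.py;  python3 -m creep '[[[0,0,0.06,0,-0.3],[0,0,0,0,-0.3]]]'|grep force; python3 st.py
```

```text
tcp_pos: [581.1, -39.2, 182.0]
ft_force: [0.0, 0.5, 0.5]
t 4.45 fix xyz [-153.4  -18.3  182. ] yaw err -0.0025 tilt [ 0.0139 -0.0044] F [ 0.5 -0.1  0.5] open 55.4
ft_force: [-0.6, -0.2, 0.6]
t 4.7 fix xyz [-153.4  -18.4  177. ] yaw err -0.0025 tilt [ 0.0141 -0.0044] F [-0.1  0.6  0.6] open 55.5
```

```bash
for i in 1; do python3 -m creep '[[[0,0,0.04,0,-0.3],[0,0,0,0,-0.3]]]'|grep force; python3 st.py;  python3 -m creep '[[[0,0,0.04,0,-0.3],[0,0,0,0,-0.3]]]'|grep force; python3 st.py; done
```

```text
ft_force: [-0.3, 0.6, -0.1]
t 4.95 fix xyz [-153.4  -18.4  173.5] yaw err -0.0025 tilt [ 0.0139 -0.0044] F [ 0.7  0.2 -0.1] open 55.3
ft_force: [0.7, -0.4, 0.5]
t 5.2 fix xyz [-153.4  -18.5  170.1] yaw err -0.0025 tilt [ 0.0141 -0.0044] F [-0.4 -0.7  0.5] open 55.3
```

```bash
for i in 1; do python3 -m creep '[[[0,0,0.03,0,-0.3],[0,0,0,0,-0.3]]]'|grep force; python3 st.py;  python3 -m creep '[[[0,0,0.03,0,-0.3],[0,0,0,0,-0.3]]]'|grep force; python3 st.py; done
```

```text
ft_force: [-0.8, -0.0, 0.0]
t 5.45 fix xyz [-153.5  -18.9  170.3] yaw err -0.0023 tilt [ 0.0156 -0.0049] F [0.1 0.8 0. ] open 55.8
ft_force: [0.4, 0.0, -0.4]
t 5.7 fix xyz [-153.5  -19.3  170.1] yaw err -0.0021 tilt [ 0.017  -0.0055] F [ 0.  -0.4 -0.4] open 55.7
```

```bash
python3 - <<'E'
from h import *
s=observe();print(s["joint_positions"].round(3),s["tau"].round(2),s["moment"].round(2))
g=cam("wrist");save(g,"w3.png",None,1.5)
E
```

```text
[-2.580e-01  5.630e-01  1.716e+00 -1.000e-03  8.450e-01 -3.450e-01] [ 3.000e-02 -5.346e+01 -2.083e+01 -1.000e-02  1.000e-02  0.000e+00] [-0.01 -0.02  0.03]
```

View pics/w3.png

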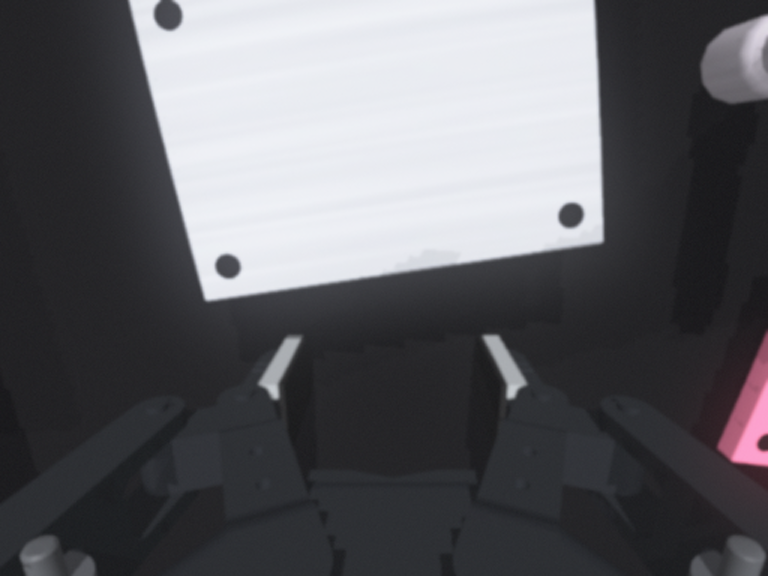

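```bash
python3 -m creep '[[[0,0,0.06,0,-0.3]]]'|grep force; python3 st.py
```

```text
ft_force: [-17.4, 5.2, 67.7]
t 5.88 fix xyz [-153.6  -19.5  169.2] yaw err -0.0017 tilt [ 0.0172 -0.0059] F [ 6.7 16.9 67.7] open 55.5
```

```bash
python3 -m creep '[[[0,0,-0.14,0,-0.3],[0,0,0,0,-0.3]]]'|grep force; python3 st.py; python3 -m creep '[[[0.12,0,0,0,-0.3],[0.12,0,0,0,-0.3],[0.12,0,0,0,-0.3],[0,0,0,0,-0.3]]]'|grep force; python3 st.py
```

```text
ft_force: [-0.1, 0.5, 0.2]
t 6.12 fix xyz [-153.6  -19.6  181.5] yaw err -0.0017 tilt [ 0.019  -0.0064] F [0.5 0.  0.2] open 55.5
ft_force: [0.4, 0.2, 0.2]
t 6.62 fix xyz [-122.2  -18.7  178.3] yaw err -0.0012 tilt [ 0.0144 -0.0055] F [ 0.2 -0.4  0.2] open 55.8
```

```bash
python3 -m creep '[[[0.1,0,-0.03,0,-0.3],[0.1,0,-0.02,0,-0.3],[0,0,0,0,-0.3]]]'|grep force; python3 st.py; python3 - <<'E'
from h import *
g=cam("wrist");save(g,"w4.png",None,1.5)
E
```

```text
ft_force: [-0.3, -0.9, -0.7]
t 7.0 fix xyz [-105.   -18.7  182.2] yaw err -0.0011 tilt [ 0.0144 -0.0056] F [-0.9  0.3 -0.7] open 55.6
```

View pics/w4.png

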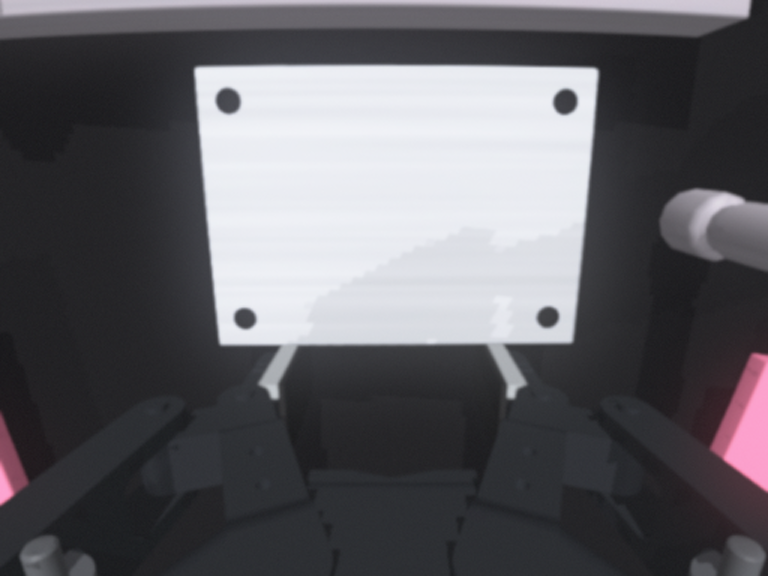

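```bash
cat > mw.py <<'E'
import sys,json
from h import *
def fr(g,L,z,f=1.5):
    fa=1.6608;O=np.array([549.16,111.96,0]);fx=np.array([np.cos(fa),np.sin(fa),0]);fy=np.array([-fx[1],fx[0],0])
    P=pix2w(g,(np.array(L)+.5)/f-.5,z)-O
    return np.c_[P@fx,P@fy].round(1)
E
python3 - <<'E'
from mw import *
g=cam("wrist")
print(fr(g,[(196,68),(598,69),(573,343),(220,344)],24)); print(fr(g,[(0,15),(745,0)],22))
E
```

```text
[[-15.7  31.7]
 [-15.8 -77.6]
 [-96.5 -78.8]
 [-95.9  33.1]]
[[   0.6   86.9]
 [   4.3 -119.5]]
```

```bash
python3 -m creep '[[[0.1,0,0,0,-0.3],[0.07,0,0,0,-0.3],[0.04,0,0,0,-0.3]]]'|grep force; python3 st.py; python3 -m creep '[[[0.02,0,0,0,-0.3]]]'|grep force; python3 st.py
```

```text
ft_force: [-0.8, -14.6, -0.5]
t 7.47 fix xyz [-89.3 -19.  182.2] yaw err -0.0014 tilt [ 0.0152 -0.0083] F [-14.5   2.1  -0.5] open 55.6
ft_force: [-0.5, -9.7, 0.2]
t 7.6 fix xyz [-88.9 -19.  182.2] yaw err -0.0004 tilt [ 0.0154 -0.0114] F [-9.6  1.4  0.2] open 55.9
```

```bash
python3 -m creep '[[[0.02,0,-0.09,0,-0.3],[0.025,0,-0.09,0,-0.3]]]'|grep force; python3 st.py; python3 - <<'E'
from h import *
g=cam("scene");save(g,"s4.png",(200,130,360,260),5)
E
```

```text
ft_force: [-0.4, -6.7, -0.6]
t 7.85 fix xyz [-87.4 -19.1 196.6] yaw err 0.0001 tilt [ 0.0158 -0.0162] F [-6.7  1.  -0.6] open 55.4
```

View pics/s4.png

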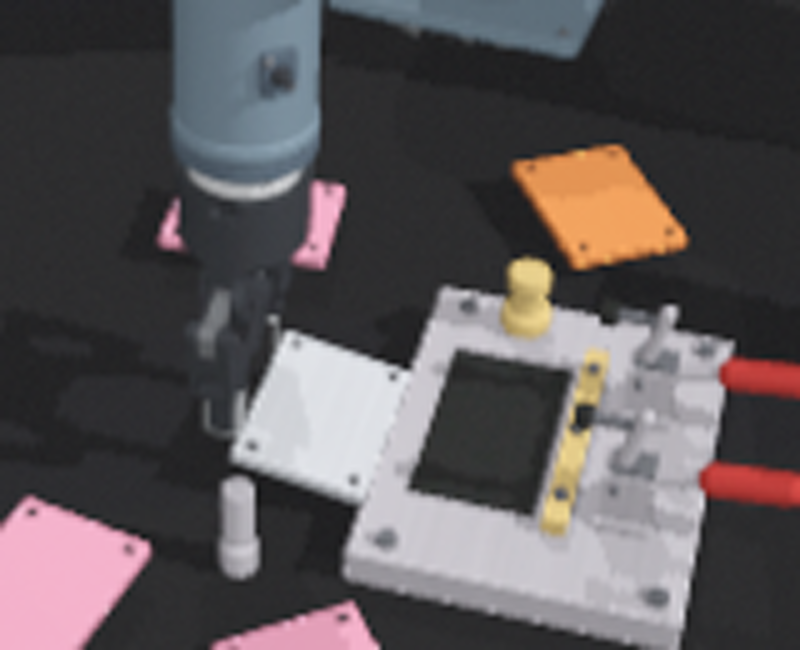

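```bash
python3 -m creep '[[[0.035,0,-0.087,0,-0.3],[0.045,0,-0.085,0,-0.3]]]'|grep force; python3 st.py; python3 - <<'E'
from h import *
g=cam("wrist");save(g,"w5.png",None,1.5)
E
```

```text
ft_force: [-1.4, -7.9, 1.8]
t 8.15 fix xyz [-83.2 -19.1 211.7] yaw err 0.0007 tilt [ 0.0169 -0.0217] F [-7.8  2.1  1.8] open 55.4
```

View pics/w5.png

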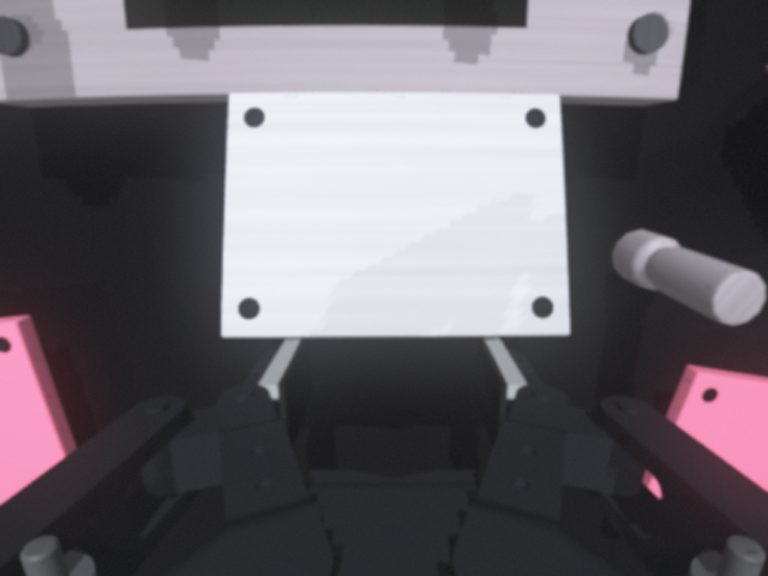

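```bash
python3 -m creep '[[[0.043,0,-0.08,0,-0.3],[0.053,0,-0.079,0,-0.3]]]'|grep force; python3 st.py;python3 -m creep '[[[0.06,0,-0.075,0,-0.3],[0.067,0,-0.07,0,-0.3]]]'|grep force; python3 st.py; python3 - <<'E'
from h import *
g=cam("wrist");save(g,"w6.png",None,1.5)
g=cam("scene");save(g,"s6.png",(200,130,360,260),5)
E
```

```text
ft_force: [-0.3, -4.4, 1.5]
t 8.45 fix xyz [-76.7 -19.  225.9] yaw err 0.0009 tilt [ 0.018  -0.0257] F [-4.4  0.7  1.5] open 55.5
ft_force: [-1.1, -3.9, 4.0]
t 8.7 fix xyz [-67.5 -18.9 238.5] yaw err 0.001 tilt [ 0.0191 -0.0295] F [-3.8  1.5  4. ] open 55.5
```

View pics/w6.png

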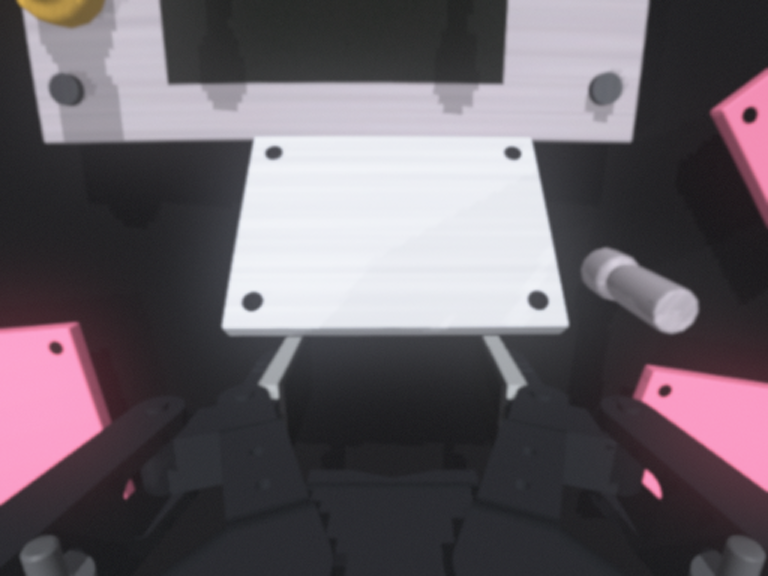

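View pics/s6.png

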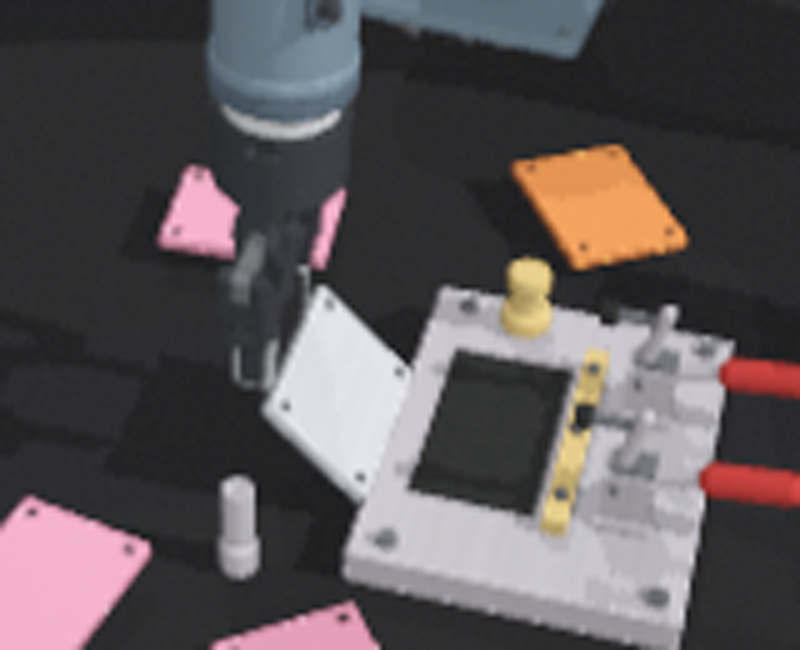

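```bash
python3 -m creep '[[[0.068,0,-0.072,0,-0.3],[0.072,0,-0.066,0,-0.3]]]'|grep force; python3 st.py;python3 -m creep '[[[0.077,0,-0.06,0,-0.3],[0.082,0,-0.052,0,-0.3]]]'|grep force; python3 st.py; python3 - <<'E'
from h import *
g=cam("wrist");save(g,"w7.png",None,1.5)
g=cam("scene");save(g,"s7.png",(200,130,360,260),5)
E
```

```text
ft_force: [-0.4, -2.1, 1.0]
t 9.05 fix xyz [-56.1 -18.8 249.8] yaw err 0.001 tilt [ 0.0199 -0.0301] F [-2.   0.6  1. ] open 55.5
ft_force: [0.3, -0.4, 0.5]
t 9.3 fix xyz [-42.  -18.7 258.8] yaw err 0.0008 tilt [ 0.0202 -0.0293] F [-0.5 -0.3  0.5] open 55.5
```

View pics/w7.png

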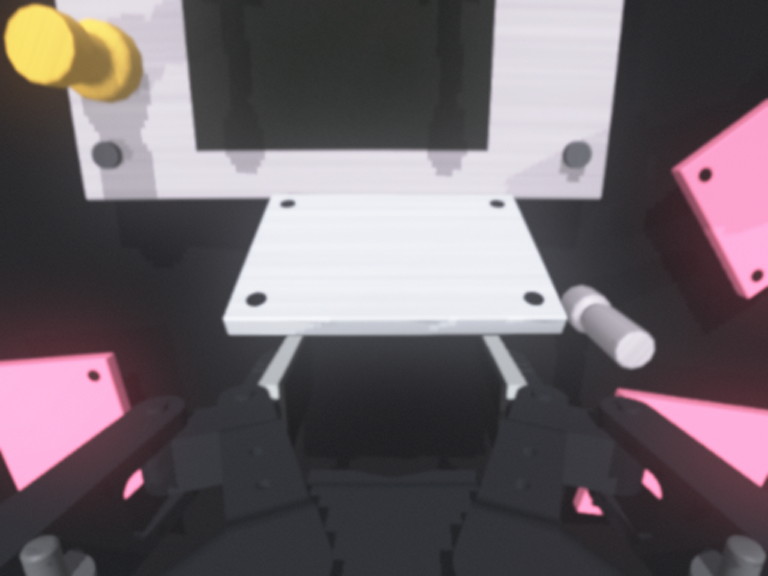

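View pics/s7.png

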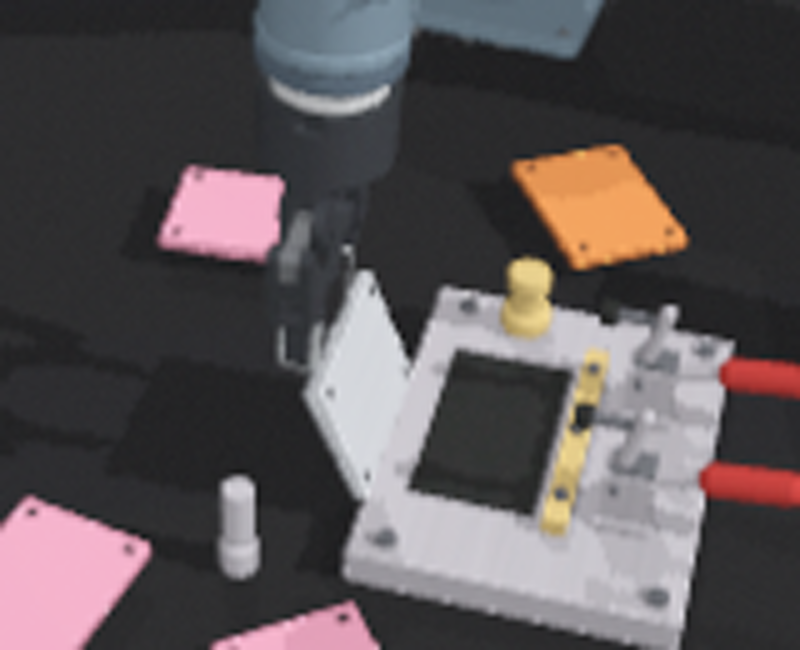

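```bash
python3 -m creep '[[[0.095,0,-0.048,0,-0.3],[0.112,0,-0.032,0,-0.3]]]'|grep force; python3 st.py;python3 -m creep '[[[0.112,0,-0.015,0,-0.3]]]'|grep force; python3 st.py; python3 - <<'E'
from h import *
g=cam("wrist");save(g,"w8.png",None,1.5)
g=cam("scene");save(g,"s8.png",(200,130,360,260),5)
E
```

```text
ft_force: [0.4, -0.4, 0.7]
t 9.65 fix xyz [-23.9 -18.3 264.5] yaw err 0.0011 tilt [ 0.0194 -0.0286] F [-0.4 -0.4  0.7] open 55.7
ft_force: [-0.3, 0.2, -0.2]
t 9.78 fix xyz [-14.1 -18.2 265.5] yaw err 0.0012 tilt [ 0.0191 -0.0284] F [ 0.2  0.3 -0.2] open 55.3
```

View pics/w8.png

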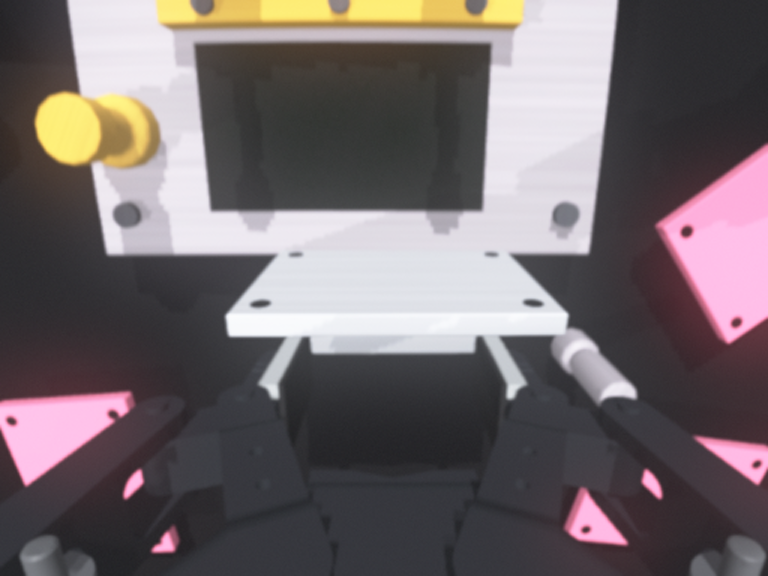

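View pics/s8.png

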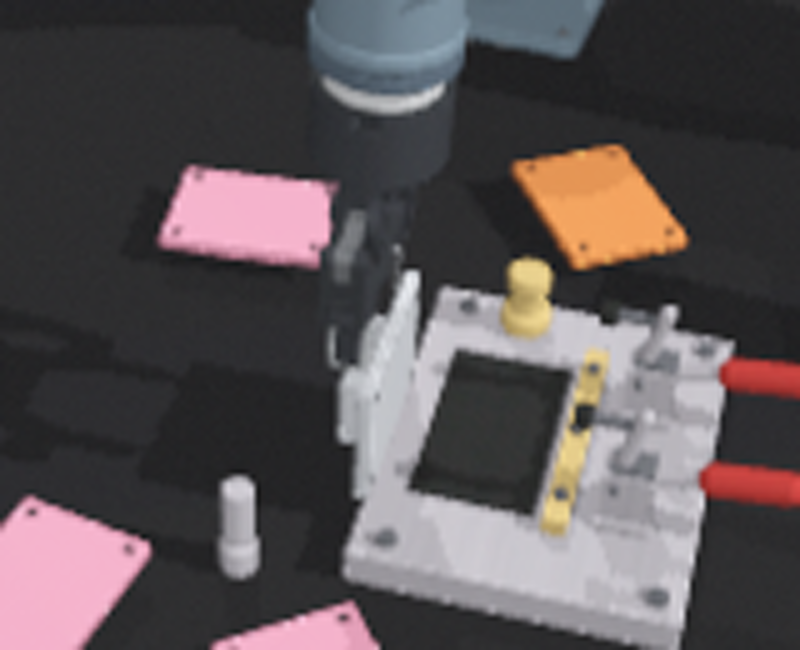

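```bash
python3 -m creep '[[[0.115,0,-0.025,0,-0.3],[0.115,0,-0.015,0,-0.3]]]'|grep force; python3 st.py;python3 - <<'E'
from h import *
g=cam("wrist");save(g,"w9.png",None,1.5)
g=cam("scene");save(g,"s9.png",(200,130,360,260),5)
E
```

```text
ft_force: [0.5, 0.4, 0.2]
t 10.12 fix xyz [  5.5 -17.9 267.9] yaw err 0.0016 tilt [ 0.0183 -0.0281] F [ 0.3 -0.5  0.2] open 55.2
```

View pics/s9.png

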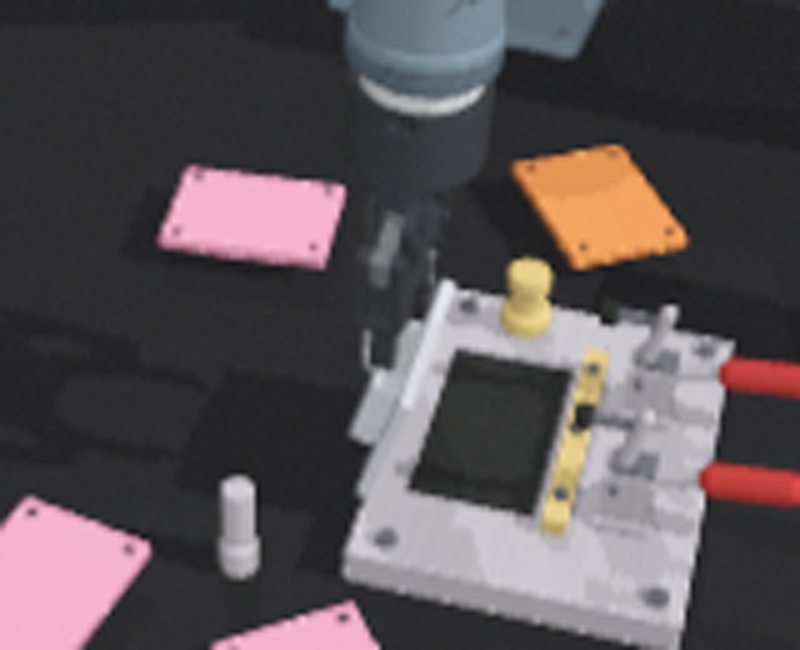

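```bash
python3 -m creep '[[[0.11,0,0.02,0,-0.3],[0.11,0,0.02,0,-0.3]]]'|grep force; python3 st.py;python3 - <<'E'
from h import *
g=cam("wrist");save(g,"w10.png",None,1.5)
g=cam("scene");save(g,"s10.png",(200,130,360,260),5)
E
```

```text
ft_force: [0.3, -0.0, 0.7]
t 10.47 fix xyz [ 24.  -17.9 264.1] yaw err 0.002 tilt [ 0.0187 -0.028 ] F [-0.1 -0.3  0.7] open 55.7
```

View pics/s10.png

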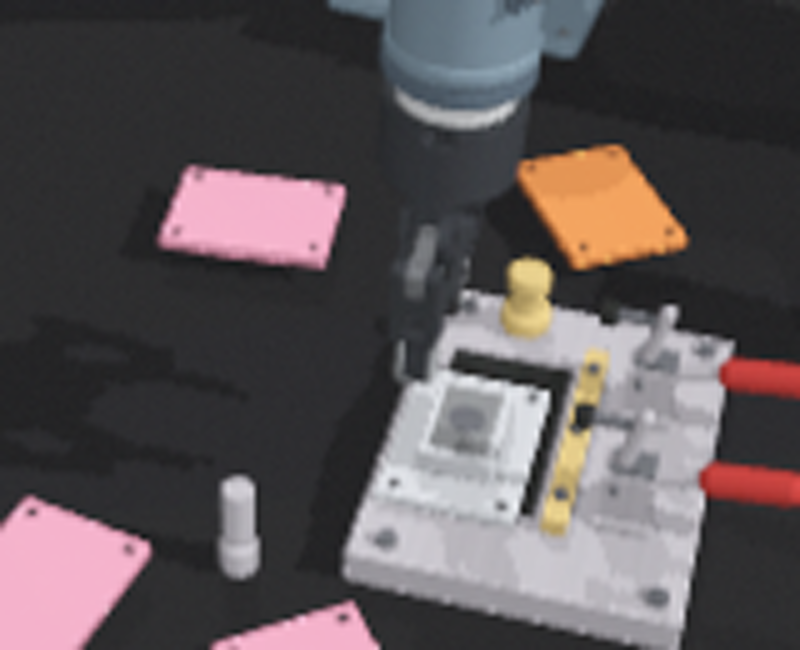

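View pics/w10.png

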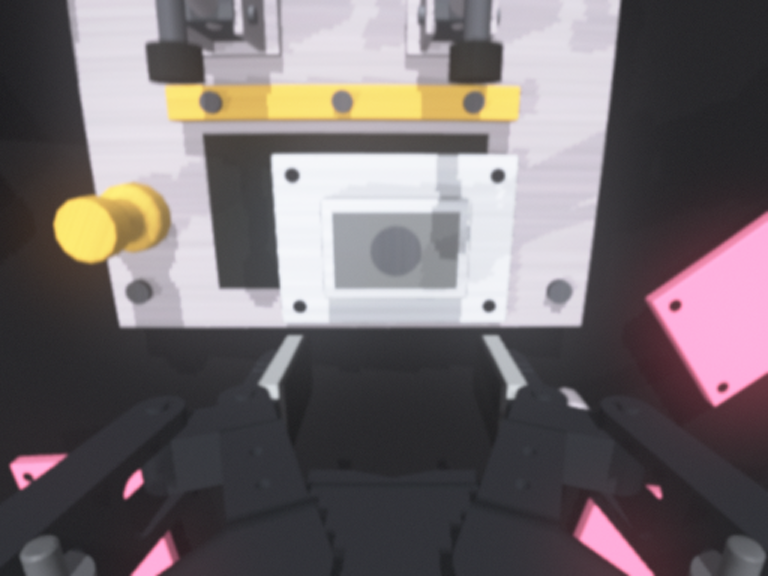

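```bash
python3 - <<'E'
from mw import *
g=cam("wrist");save(g,"w11.png",(100,50,420,230),2.5)
print(fr(g,[(272,154),(518,154),(508,324),(285,322)],30)); print(fr(g,[(120,327),(582,326)],22)); print(fr(g,[(168,120),(519,120)],34))
E
```

```text
[[ 86.6  31.8]
 [ 87.  -77.5]
 [  5.4 -79.3]
 [  6.8  31.1]]
[[   0.7  119.8]
 [   0.7 -121.1]]
[[101.2  74.7]
 [101.2 -75.7]]
```

View pics/w11.png

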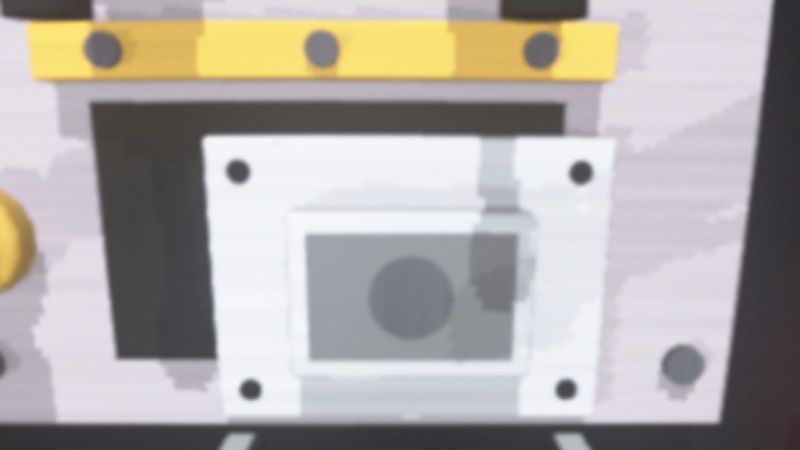

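```bash
python3 -m creep '[[[-0.28,0,0,0,-0.3],[-0.27,0,0,0,-0.3],[0,0,0.4,0,-0.3],[0,0,0.4,0,-0.3],[0,0,0,0,-0.3]]]'|grep force; python3 st.py;python3 - <<'E'
from h import *
g=cam("wrist");save(g,"w12.png",None,1.5)
E
```

```text
ft_force: [0.4, 0.6, -0.3]
t 11.25 fix xyz [-24.  -19.9 201. ] yaw err 0.0034 tilt [ 0.0212 -0.029 ] F [ 0.6 -0.4 -0.3] open 55.5
```

View pics/w12.png

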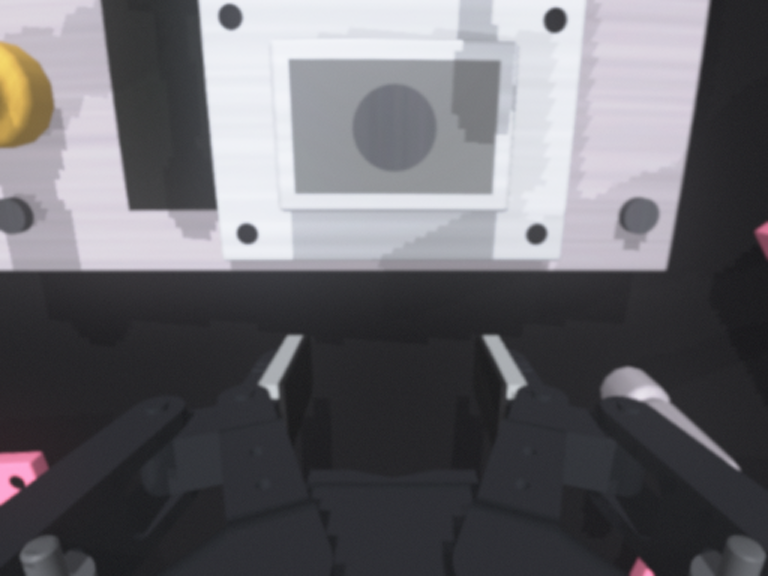

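```bash
python3 -m creep '[[[0.12,0,0.05,0,-0.3],[0.12,0,0,0,-0.3],[0,0,0,0,-0.3]]]'|grep force; python3 st.py
```

```text
ft_force: [-0.3, -0.7, 0.0]
t 11.68 fix xyz [ -3.2 -21.9 201. ] yaw err 0.0038 tilt [ 0.0294 -0.0289] F [-0.6  0.3  0. ] open 55.5
```

```bash
python3 -m creep '[[[0,0,0.05,0,-0.3],[0,0,0,0,-0.3]]]'|grep force; python3 st.py; python3 - <<'E'
from h import *
g=cam("wrist");save(g,"w13.png",None,1.5)
g=cam("scene");save(g,"s13.png",(240,150,360,250),6)
print(observe()["joint_positions"])
E
```

```text
ft_force: [0.0, -0.1, 0.6]
t 11.93 fix xyz [ -2.8 -22.2 197.5] yaw err 0.0048 tilt [ 0.0309 -0.0289] F [-0.1 -0.   0.6] open 55.8
[ 0.00958289  0.52061302  1.70437816 -0.03777376  0.88594088 -0.06198607]
```

View pics/s13.png

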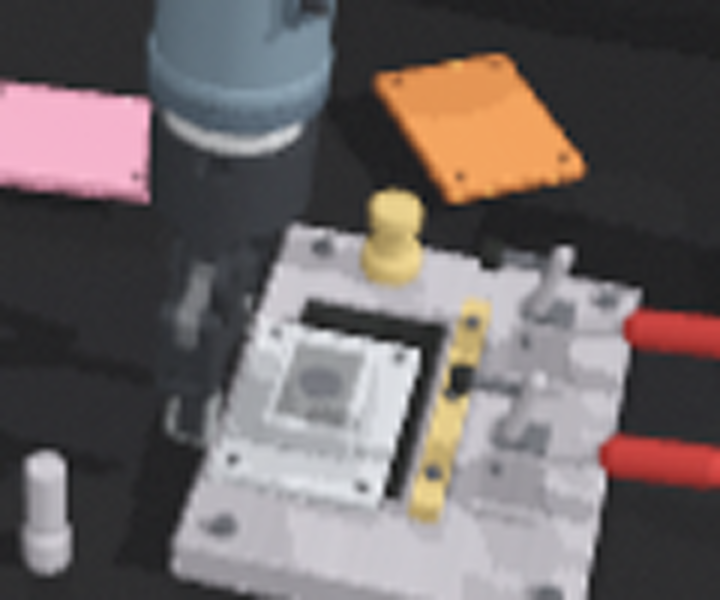

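View pics/w13.png

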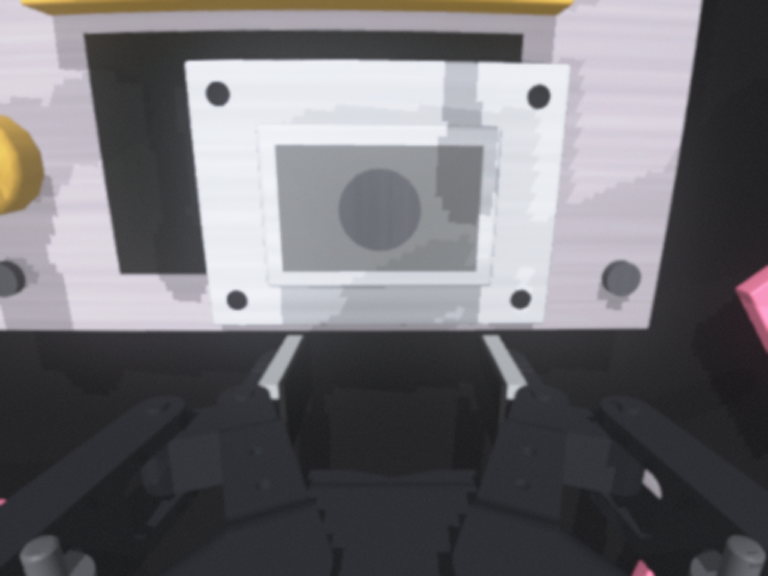

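```bash
python3 -m creep '[[[0.08,0,0.03,0,-0.3],[0,0,0,0,-0.3]]]'|grep force; python3 st.py; python3 - <<'E'
from h import *
g=cam("wrist");save(g,"w14.png",None,1.5)
E
```

```text
ft_force: [-0.5, 0.3, 0.6]
t 12.28 fix xyz [  2.7 -22.9 196. ] yaw err 0.0042 tilt [ 0.033  -0.0306] F [0.3 0.5 0.6] open 55.5
```

View pics/w14.png

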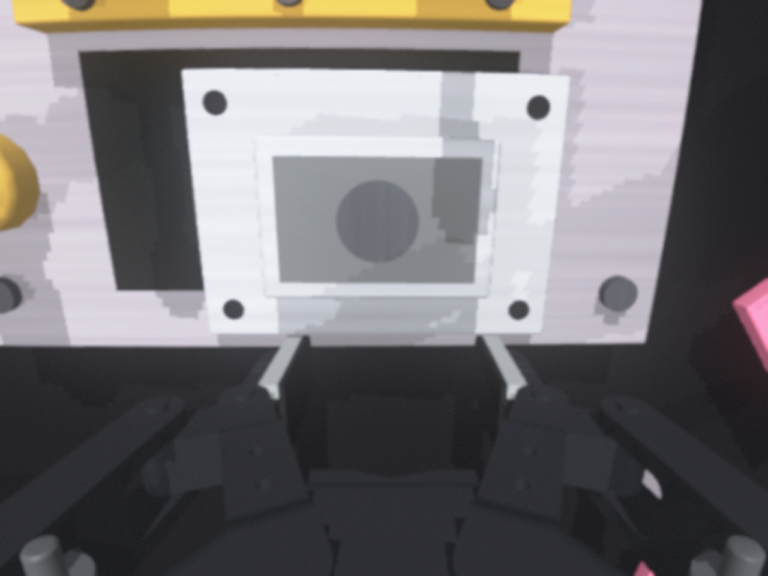

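```bash
python3 -m creep '[[[0.06,0,0,0,-0.3],[0.06,0,0,0,-0.3]]]'|grep force; python3 st.py; python3 - <<'E'
from h import *
g=cam("wrist");save(g,"w15.png",None,1.5)
E
```

```text
ft_force: [1.1, -2.8, 2.8]
t 12.57 fix xyz [ 12.1 -23.3 195.8] yaw err 0.0034 tilt [ 0.0343 -0.0312] F [-2.9 -0.9  2.8] open 55.3
```

View pics/w15.png

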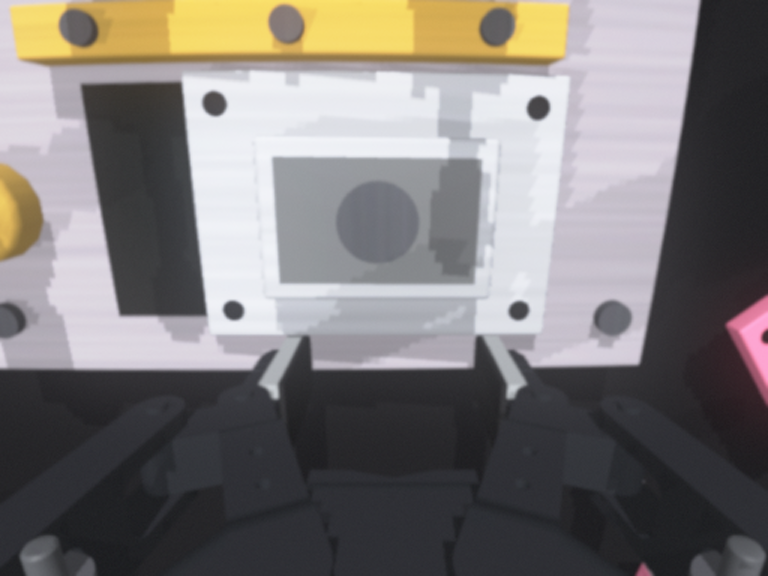

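```bash
python3 -m creep '[[[0.06,0,0,0,-0.3]]]'|grep force; python3 st.py;  python3 -m creep '[[[0.04,0,0,0,-0.3]]]'|grep force; python3 st.py; python3 - <<'E'
from h import *
g=cam("wrist");save(g,"w16.png",None,1.5)
E
```

```text
ft_force: [1.3, -22.7, 1.9]
t 12.75 fix xyz [ 16.3 -23.7 195.9] yaw err 0.0053 tilt [ 0.0357 -0.0343] F [-22.7   0.7   1.9] open 55.6
ft_force: [-0.7, -20.2, 2.6]
t 12.88 fix xyz [ 17.2 -23.9 195.9] yaw err 0.0076 tilt [ 0.0358 -0.0401] F [-20.1   2.5   2.6] open 55.4
```

View pics/w16.png

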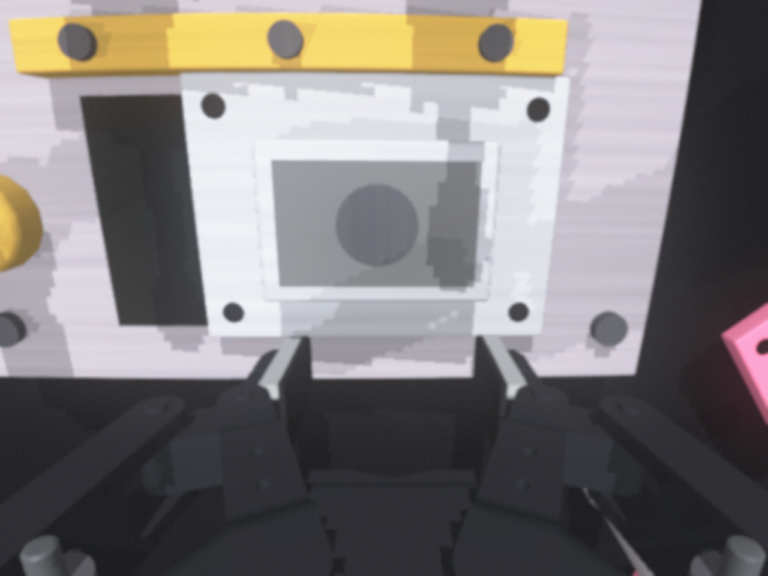

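```bash
python3 -m creep '[[[0,0,0,0,-0.3],[-0.15,0,0,0,-0.3],[-0.3,0,0,0,-0.3],[0,0,-0.5,0,-0.3],[0,0,-0.5,0,-0.3],[0,0,-0.3,0,-0.3],[0,0,0,0,-0.3]]]'; python3 st.py; python3 - <<'E'
from mw import *
g=cam("wrist");save(g,"w17.png",(90,0,400,230),2.5)
g=cam("top");save(g,"t17.png",(150,130,290,250),5.5)
E
```

```text
clock: 13.8
tcp_pos: [570.1, 98.2, 300.7]
tool_rot: [0.671, 0.741, -0.004, 0.023]
ft_force: [-0.1, -0.1, -0.6]
opening: 55.6
t 13.8 fix xyz [-15.6 -19.6 300.7] yaw err 0.0074 tilt [ 0.0279 -0.0364] F [-0.1  0.1 -0.6] open 55.6
```

View pics/w17.png

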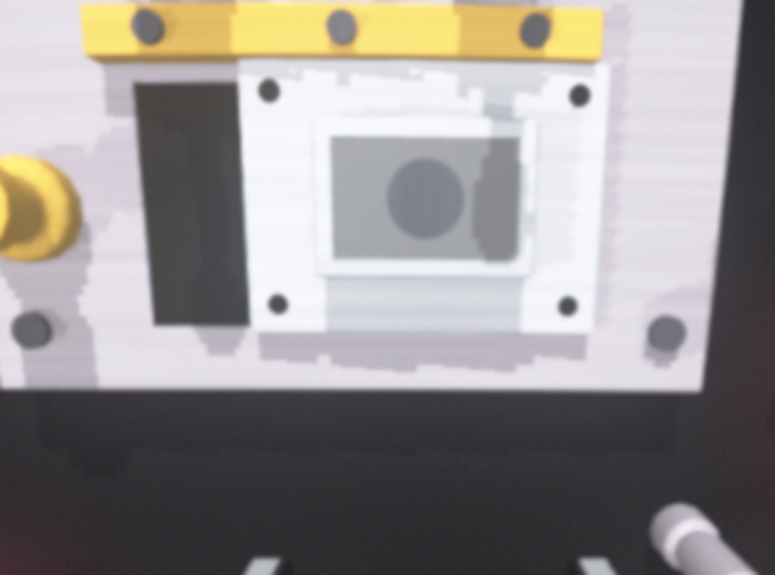

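View pics/t17.png

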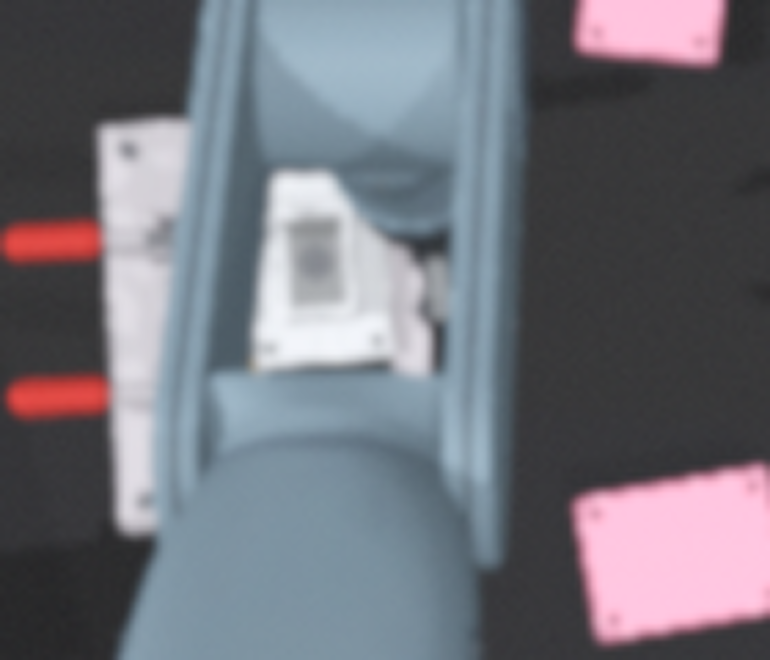

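```bash
python3 - <<'E'
from mw import *
g=cam("wrist")
o=np.array([90,0])
f=lambda L,z: fr(g,(np.array(L)+.5)/2.5-.5+o,z,1)
print(f([(238,60),(608,65),(592,331),(253,331)],30));print(f([(84,52),(602,54)],34));print(f([(100,60),(600,61)],30)); print(f([(0,389),(701,389)],22))
save(g,"w18.png",(170,0,345,60),4.5); print(g["s"]["tcp_pos"])
E
```

```text
[[ 99.1  32.1]
 [ 99.  -76. ]
 [ 21.1 -76.3]
 [ 20.5  31.9]]
[[100.8  75.4]
 [101.1 -73.1]]
[[ 99.5  72.6]
 [100.1 -73.5]]
[[   0.3  121. ]
 [   0.9 -117.3]]
[569.27384336  98.10699871 298.31858135]
```

View pics/w18.png

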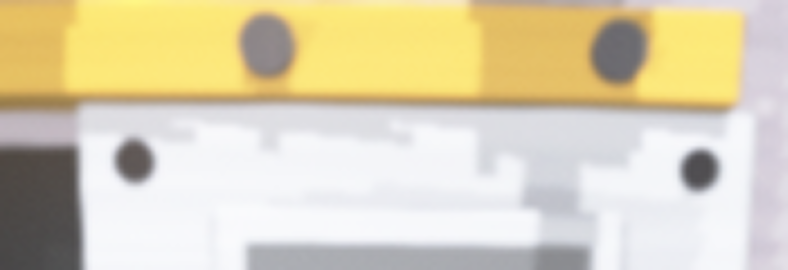

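```bash
python3 -m creep '[[[-0.5,0,-0.3,0,-0.3],[-0.5,0,-0.3,0,-0.3],[0,0,0,0,-0.3],[0,0,0,0,-0.3]]]'|grep force; python3 - <<'E'
from h import *
g=cam("scene");save(g,"s19.png",None,1.5)
E
```

```text
ft_force: [0.1, -0.3, -0.5]
```

View pics/s19.png

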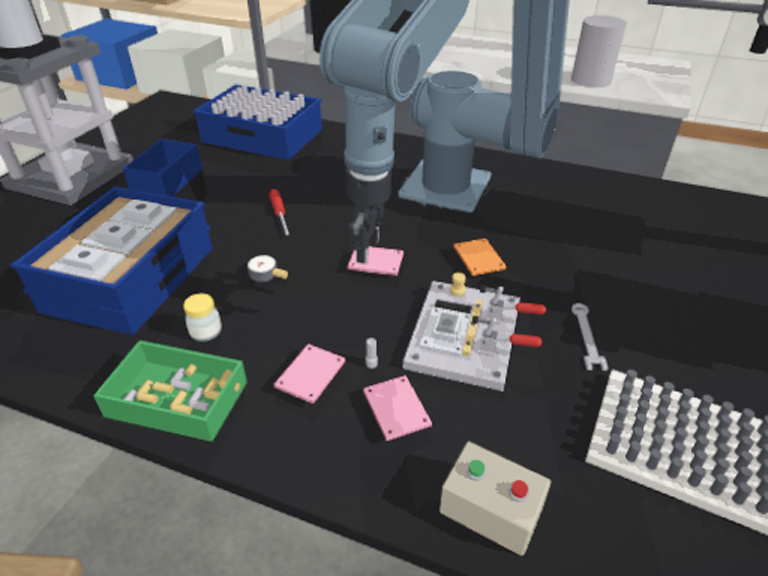

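The picture shows the cover on the plate against the bar, spigot up (about (447,328)). The bystanders are where they started, and the gripper is clear.

```bash
python3 -c "
from station import *
print(hand_in())"
```

```text
the job is handed in; nothing more can be done
None
```

The cover is flipped, spigot up, and sits flush against the brass stop bar; I handed the job in with the arm clear, after about 14.5 s. I pushed it square against the loading edge, tipped it over with light fingertip pressure following the arc, and pushed it along the plate until it met the bar at about 20 N.

**Last checks:**
- **Position:** in the fixture frame the cover's near edge is at about x = 21 mm and its far edge at 99 mm. The bar face measured about 100 mm, so this agrees within the 2 mm calibration. The enlarged crop shows no gap along the bar.
- **Sideways offset:** the cover's centre is about 22 mm to the fixture's -y side. Its right end is level with the end of the bar, or about 1 mm past it. I did not centre it, since that was not asked for.
- **Bystanders:** in the last scene picture they all look where they started.

**Blemishes:**
- While finding the bench height, the fingertips touched the bench at about 68 N for a moment. That is below the 120 N wrist limit, and only the fingertips were touching.
- The tool also drifted about 0.05 rad out of vertical over the job, with no visible effect.

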